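# Seat the plinth in the gluing jig and hold the keeper arm over

## Robot

A 6-joint arm with a two-finger parallel gripper is mounted at the origin on the work surface. World frame = base frame: x ahead of the robot, y to its left, z up, the work surface at z = 0. Lengths are in mm, angles in rad, forces in N, time in s.
With the tool pointing down it reaches from about 400 to 925 mm from the base axis. Payload 12.5 kg.
Tool frame: the origin (TCP) lies midway between the tips of the shut fingers; the grasp point (between the pads) lies 19 mm behind it (env.tcp_to_grasp is the distance from the TCP to the grasp point, in mm); z points along the fingers, y is the line along which they close (so a half turn about z gives the same grasp; the last joint's range is limited). The gripper opens to 95 mm and grips with 3 to 60 N. Pads are 20 mm wide; open, the fingers measure 119 mm over their backs; the gripper's body (75 mm by 180 mm) begins 59 mm behind the grasp point.
Start: joints at [-1.31, 0.491, 1.559, -0, 1.092, -0.106], TCP at [224.167, -583.434, 214.661] pointing down, gripper open.
Joint ranges: [-3.1, 3.1], [-0.84, 2.19], [0.05, 2.79], [-1.13, 4.28], [0.06, 2.93], [-2.69, 2.69]. Speed limits (rad/s): [2.22, 2.22, 2.79, 3.14, 3.14, 3.14].

## Interface

Orientations are given as [roll, pitch, yaw] about the fixed x, y, z axes, in that order (R = Rz(yaw) Ry(pitch) Rx(roll)).
In Python, from cell import env gives the robot as it stands. The module is installed in compiled form; this text tells all that it offers.
- The arm moves only by the tool step_arm, never from a script. Its argument "plan" is a list that holds one entry, the list of rows, each a list of 5 numbers: the shift along the tool's x, y, z in mm, then the turn about the tool's z in degrees, then the opening, from -1 (shut) to 1 (fully open). A call has 1 to 8 rows; each row is the pose to reach, as a shift and turn from the pose commanded when the call began, along the tool's axes at that moment; what a row does not reach only later rows make up. A row lasts 1/12 s, in which the tool goes at most 41.7 mm and 7.16 degrees, less where a joint would pass 70% of its speed; a pose out of reach is approached as far as the arm can. A call with a gripper value outside its range is refused whole. The fingers move at their own pace and stop on an object; the grip force is fixed at half the most. Time passes only in rows, so rows that repeat a pose let the fingers close. It gives the time, the measured TCP pose, the force, the opening and the grip force at its end, in the units of the state.
- env.state(): the state, without advancing time (a new reading comes with each control period).
- env.read_camera(name): name is "side" or "top"; returns the picture (384x512x3 uint8, blue, green, red); there is no depth.
- env.get_calibration(name): a dict with "K" (3x3 intrinsics, pixels), "D" ([k1, k2, p1, p2, k3] as OpenCV has them; the pictures are not rectified), "extrinsics" (4x4, takes a point from world to camera coordinates). Camera axes: x right, y up, looking along -z (the intrinsics and any distortion apply to the point x, -y, -z); pixel columns grow to the right and rows downward; lengths in mm; the calibration is good to about 2 mm. A picture is of the moment at which its call begins. get_calibration takes no time and is no camera call.
- env.job_done(): hands the job in; it is judged then, once.
The state is a dict: "t": time; "joints": joint angles; "qvel": joint speeds; "tau": joint torques, N m; "eef_pos": TCP position; "tcp_rot": TCP orientation; "ft_force": force on the tool from outside, world axes, zero at the start; "moment": the same for the moment, N m; "opening": opening from 0.0 (shut) to 1.0 (fully open); "grip_force": force on a finger pad.
Only numpy, scipy, OpenCV 4.12 (cv2) and the standard library are available. Lean on these libraries where they do the work, as an engineer would, in place of code of your own. Each camera call takes 0.05 s, during which the arm holds its last target. There are 200 camera calls.

## Task

Set the stepped wooden plinth down flat and square, fully home on the floor of the pocket of the gluing jig, and let go of it. Then swing the jig's sprung keeper arm (the upright black knob is its handle) forward over the plinth until it meets its stop, and finish while still holding it there with the fingers: its spring throws it back if you let go. Leave the other things on the bench where they are.

Things in the scene. Friction and masses are not known exactly. Their poses are not given: they have to be found in the camera images.
- plinth: Loose stepped statue plinth of bare pale wood, about 80 g, the only two-step rectangular piece: slab 56 (x) by 84 (y) by 14 mm high, centred on it a block 36 (x) by 60 (y) by 26 mm high; 40 mm in all. Origin: centre of its underside, z up. It fits the pocket either way round (half a turn). Grip it across the 36 mm of the upper block.
- jig: Fixed gluing jig, place and yaw vary: plywood base 130 (x) by 200 (y, -80 to +120) by 10 mm, with a dark wooden frame round a pocket 60 (x) by 88 (y) mm inside, walls 7 mm thick, rim 20 mm above the table. Origin: pocket centre, at table height, z up. Steel pivot post at y = +85; steel stop pin, 66 mm tall, at x = +14, y = +60. A seated plinth's top is 50 mm above the table.
- pocket (a point): Centre of the pocket's floor (the upper face of the jig's base, 10 mm above the table); axes as the jig's: the plinth's 84 mm side lies along y.
- pivot (a point): Point on the keeper arm's vertical pivot axis, at the underside of the arm, 55 mm above the table; axes as the jig's.
- keeper (a joint): Angle (rad) of the sprung keeper arm: 0 at rest (arm along the jig's -x), 1.5 at its stop (along the jig's -y, across the plinth); grows counterclockwise from above. Flat steel bar 18 mm wide, 55 to 63 mm above the table, reaching 138 mm from the pivot; it clears a seated plinth by 5 mm, hits one that is not down. Spring drives it back to 0: about 1 N at the knob at rest, 5 N at the stop.
- knob (a point): The upright round black knob on top of the arm near its free end, 14 mm thick and 32 mm high, standing on the arm's top face, from 63 to 95 mm above the table, 130 mm from the pivot axis. The point is the centre of its lower end and moves with the arm. It is round, so the fingers need not turn with the arm.
- round_base: Bystander: a loose round pale wooden base, 76 mm across, 42 mm high, waisted. Origin at the centre of its underside.
- long_blank: Bystander: a loose plain pale wooden block 45 (x) by 125 (y) by 30 mm high. Origin at the centre of its underside.
- figure: Bystander: a small whitish turned figure, 50 mm across, 75 mm high. Origin at the centre of its underside.
- mallet: Bystander: a loose wooden hammer-shaped mallet lying at the far side of the bench.
- chisel: Bystander: a loose chisel with a wooden handle lying near the robot.
- glue_jar: Bystander: a closed jar, 64 mm across, 85 mm high. Origin at the centre of its underside.
There are look-alikes about, which are no part of the job. Leave any blue, red or yellow look-alike of the plinth alone.

How it is judged (in metres and radians):
On the way, in this order (a step that is already met when the one before it is completed fails the run):
1. the plinth sits flat and square on the pocket's floor, released, with the keeper arm still back (horizontal distance between plinth and pocket below 0.004 m and z of plinth in the frame of pocket below 0.003 m and angle between plinth's own z axis and vertical below 0.06 rad and angle between the y axis of plinth and the y axis of jig, either way round below 0.08 rad and contact force between the fingers and plinth below 0.3 N and value of joint keeper below 0.3 rad and linear speed of plinth below 0.02 m/s), for 0.2 s.
2. the keeper arm is swung over the plinth to its stop, held by the fingers (value of joint keeper above 1.43 rad and contact force between the fingers and keeper above 1.5 N), for 0.2 s.
At the end, for the whole second after the job is handed in: Plinth in the pocket, untouched: within 4 mm of centre and 3 mm of the floor, level to 0.06 rad, square to 0.08 rad, resting on the jig. Keeper arm still and at its stop (joint above 1.43 of 1.5 rad), the fingers holding it with more than 1.5 N (all of step 2 and horizontal distance between plinth and pocket below 0.004 m and z of plinth in the frame of pocket below 0.003 m and angle between plinth's own z axis and vertical below 0.06 rad and angle between the y axis of plinth and the y axis of jig, either way round below 0.08 rad and velocity of joint keeper between -0.1 and 0.1 rad/s and contact force between the fingers and plinth below 0.3 N and contact force between plinth and jig above 0.2 N); the arm keeps its last pose, push and grip.
It fails at once if one of the other loose things is pushed more than 20 mm or carried off (distance of any of round_base, long_blank, figure, mallet, chisel, glue_jar from where it was at the start of the episode above 0.02 m).
It also fails if it takes over 59 s, if anything falls off the work surface, if the arm or the gripper's body presses on something with over 40 N, if the wrist force passes 120 N, or if a joint passes its speed limit or range.

## Working session

There is one attempt and no reset: what is moved stays moved. The work goes in short steps, Python scripts to look and compute and a tool call to move; the robot and the scene stay as the last step left them, time stands still between calls to the robot, and variables do not carry over. Pictures are saved under pics/ and viewed, at most 10 in all, crops included, and the job is handed in when it is done.

Besides the shell and the picture viewer there is one more tool, called after "Emit:" as a command line: name --argument value ..., lists and objects as JSON in quotes. step_arm: Moves the arm, as the interface text tells. Its arguments: {"type":"object","properties":{"plan":{"type":"array"}},"required":["plan"]}

```bash
mkdir -p pics; python3 - <<'E'
from cell import env
import cv2
for n in("top","side"):
    cv2.imwrite(f"pics/{n}0.png",env.read_camera(n)); c=env.get_calibration(n); print(c)
s=env.state(); print(s)
E
```

```text
{'K': array([[425.70827895,   0.        , 253.20468393],
       [  0.        , 425.70827895, 185.74809493],
       [  0.        ,   0.        ,   1.        ]]), 'D': array([0.02833674, 0.        , 0.        , 0.        , 0.        ]), 'extrinsics': array([[-2.47233560e-04, -9.99999794e-01,  5.91762029e-04,
        -1.42785775e+01],
       [ 9.77002325e-01, -1.15367188e-04,  2.13228617e-01,
        -5.31872597e+02],
       [-2.13228505e-01,  6.30870148e-04,  9.77002153e-01,
        -1.50332740e+03],
       [ 0.00000000e+00,  0.00000000e+00,  0.00000000e+00,
         1.00000000e+00]])}
{'K': array([[497.11078531,   0.        , 262.02995156],
       [  0.        , 497.11078531, 194.84975504],
       [  0.        ,   0.        ,   1.        ]]), 'D': array([0.04459604, 0.        , 0.        , 0.        , 0.        ]), 'extrinsics': array([[ 9.89288307e-01, -1.45354053e-01, -1.34478757e-02,
        -4.98008549e+02],
       [ 1.09199478e-01,  6.75774813e-01,  7.28974538e-01,
        -8.96696597e+01],
       [-9.68716676e-02, -7.22634487e-01,  6.84408707e-01,
        -1.47150569e+03],
       [ 0.00000000e+00,  0.00000000e+00,  0.00000000e+00,
         1.00000000e+00]])}
{'t': 0.1, 'joints': array([-1.30959870e+00,  4.91508564e-01,  1.55937979e+00, -3.01754445e-06,
        1.09169949e+00, -1.05633074e-01]), 'qvel': array([-0.0031988 , -0.00247573, -0.00263082,  0.00101569, -0.00135011,
       -0.00164229]), 'tau': array([ 2.43785667e-03, -6.13625264e+01, -2.58607543e+01,  6.93806307e-02,
        4.69686789e-02, -6.03105559e-05]), 'eef_pos': array([ 224.10838784, -583.2132398 ,  214.11741876]), 'tcp_rot': array([-3.14060273e+00, -1.02268420e-04,  3.66832047e-01]), 'ft_force': array([ 0.31213488, -0.39984439, -0.34199906]), 'moment': array([ 0.00426704, -0.0195874 ,  0.0269247 ]), 'grip_force': 0.0, 'opening': 0.9983531481955593}
```

View pics/top0.png

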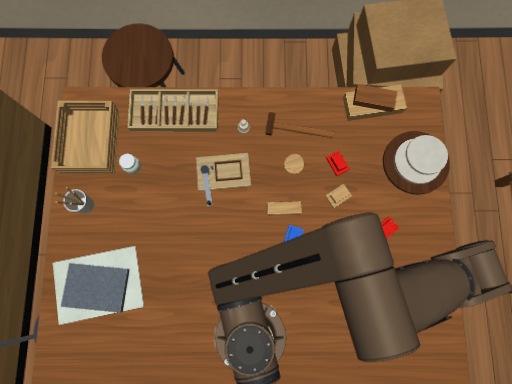

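View pics/side0.png

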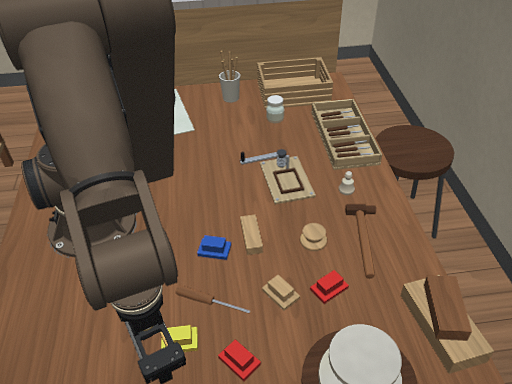

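Top view: plinth near (339,196), jig's pocket at (229,171), pivot post at (206,170) and the knob near (209,203). Jig +y points left in the picture, so its yaw is near 0. Next I'll measure on enlarged crops.

```bash
cat > h.py <<'E'
from cell import env
import cv2, numpy as np
C={n:env.get_calibration(n) for n in("top","side")}
F=np.diag([1.,-1,-1])
def ray(n,uv):
    c=C[n]; p=cv2.undistortPoints(np.array(uv,float).reshape(-1,1,2),c["K"],c["D"]).reshape(-1,2)
    R=c["extrinsics"][:3,:3]; t=c["extrinsics"][:3,3]
    d=(np.c_[p,np.ones(len(p))]@F)@R
    return -R.T@t, d
def plane(n,uv,z):
    o,d=ray(n,uv); return o+d*((z-o[2])/d[:,2])[:,None]
def proj(n,P):
    c=C[n]; R=F@c["extrinsics"][:3,:3]; t=F@c["extrinsics"][:3,3]
    return cv2.projectPoints(np.array(P,float).reshape(-1,1,3),cv2.Rodrigues(R)[0],t,c["K"],c["D"])[0].reshape(-1,2)
E
python3 - <<'E'
import cv2,numpy as np
t=cv2.imread("pics/top0.png");s=cv2.imread("pics/side0.png")
a=cv2.resize(t[145:215,185:260],None,fx=5,fy=5,interpolation=cv2.INTER_CUBIC)
b=cv2.resize(t[170:220,310:370],None,fx=5,fy=5,interpolation=cv2.INTER_CUBIC)
c=cv2.resize(s[140:210,235:325],None,fx=4,fy=4,interpolation=cv2.INTER_CUBIC)
d=cv2.resize(s[265:315,255:310],None,fx=5,fy=5,interpolation=cv2.INTER_CUBIC)
o=np.zeros((600,800,3),np.uint8)
o[:350,:375]=a;o[:250,400:700]=b;o[:0]=0
o[300:580,400:760]=c;o[350:600,0:275]=d
cv2.imwrite("pics/z1.png",o)
from h import *
print(plane("top",[(229,171),(206,170),(339,196)],[20,60,40]), plane("side",[(281,291)],40))
E
```

```text
[[ 597.15648056   77.17542307   20.        ]
 [ 590.7606988   159.69667959   60.        ]
 [ 496.95933731 -330.50533125   40.        ]] [[ 500.89326769 -346.36718384   40.        ]]
```

View pics/z1.png

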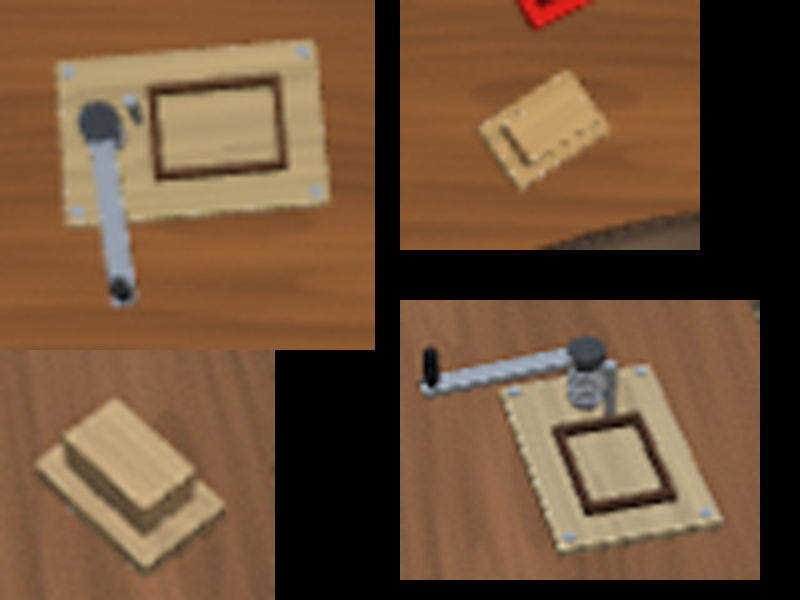

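Crop corners are readable: frame outer corners, the plinth's block top and its slab. I'll cast them onto their planes in both views.

```bash
cat >> h.py <<'E'
def cr(pts,o,f,s): # crop px -> image px
    return (np.array(pts,float)-o+.5)/f-.5+s
def rect(P):
    P=P[:,:2]; e=[P[(i+1)%4]-P[i] for i in range(4)]
    return P.mean(0).round(1),[round(float(np.hypot(*v)),1) for v in e],[round(float(np.degrees(np.arctan2(v[1],v[0]))),1) for v in e]
E
python3 - <<'E'
from h import *
print("frame top",rect(plane("top",cr([(149,86),(279,75),(287,168),(157,181)],(0,0),5,(185,145)),20)))
print("frame side",rect(plane("side",cr([(553,428),(640,414),(677,497),(587,514)],(400,300),4,(235,140)),20)))
print("base top",rect(plane("top",cr([(57,63),(316,40),(329,204),(68,226)],(0,0),5,(185,145)),10)))
print("plinth top",rect(plane("top",cr([(499,120),(570,70),(608,124),(533,163)],(400,0),5,(310,170)),40)))
print("plinth side",rect(plane("side",cr([(115,399),(195,469),(148,509),(64,438)],(0,350),5,(255,265)),40)))
print("slab side",plane("side",cr([(37,467),(147,570),(224,508)],(0,350),5,(255,265)),[14,0,0]))
print("slab side top",plane("side",cr([(37,465),(147,565),(224,504)],(0,350),5,(255,265)),14))
print("slab top bottom/left",plane("top",cr([(478,128),(523,190),(610,128)],(400,0),5,(310,170)),[7,7,7]))
print("knob base side",plane("side",cr([(430,384)],(400,300),4,(235,140)),63),"knob top",plane("side",cr([(431,352)],(400,300),4,(235,140)),95),plane("top",cr([(121,285)],(0,0),5,(185,145)),95))
print("pivot",plane("top",cr([(100,123)],(0,0),5,(185,145)),80))
E
```

```text
frame top (array([600.8,  80.2]), [99.1, 73.0, 98.3, 74.5], [-85.0, -174.9, 95.9, 5.7])
frame side (array([599.5,  83. ]), [72.9, 103.1, 72.8, 105.2], [4.6, -84.9, -173.8, 95.2])
base top (array([599.3, 100.1]), [199.4, 129.5, 197.5, 128.2], [-84.7, -175.5, 94.9, 5.3])
plinth top (array([ 506.6, -335. ]), [65.9, 48.4, 63.5, 40.0], [-55.0, -147.4, 117.4, 36.3])
plinth side (array([ 503. , -328.9]), [58.9, 34.0, 59.8, 36.0], [-56.8, -144.0, 125.1, 34.3])
slab side [[ 457.79607518 -311.15354129   14.        ]
 [ 504.57712504 -371.69012748    0.        ]
 [ 550.22178192 -341.07980067    0.        ]]
slab side top [[ 457.97789813 -309.91565895   14.        ]
 [ 503.19361419 -378.07112969   14.        ]
 [ 548.20853194 -348.34195343   14.        ]]
slab top bottom/left [[ 506.3946522  -285.55253136    7.        ]
 [ 459.14086706 -317.44228244    7.        ]
 [ 506.40692996 -384.73773772    7.        ]]
knob base side [[462.43879973 151.17690771  63.        ]] knob top [[464.55993741 151.24747813  95.        ]] [[466.15188372 143.09357742  95.        ]]
pivot [[588.61893233 162.58525086  80.        ]]
```

Emit:
step_arm --plan '[[[30,-11,0,-7,1],[65,-25,0,-14,1],[100,-38,0,-21,1],[135,-51,0,-28,1],[170,-65,0,-35,1],[205,-78,0,-42,1],[240,-91,0,-49,1],[275,-105,0,-56,1]]]'

```text
t: 0.77
eef_pos: [444.3, -385.4, 214.5]
tcp_rot: [-3.141, -0.0, 1.35]
ft_force: [-0.3, -0.6, 0.6]
opening: 0.998
grip_force: 0.0
```

Emit:
step_arm --plan '[[[10,7,10,-7,1],[20,14,20,-14,1],[30,21,35,-21,1],[40,28,50,-28,1],[50,35,70,-35,1],[60,42,85,-42,1],[67,47,95,-46.7,1],[67,47,95,-46.7,1]]]'

```text
t: 1.43
eef_pos: [504.1, -330.5, 117.3]
tcp_rot: [-3.141, -0.004, 2.164]
ft_force: [-0.1, 0.4, 0.5]
opening: 0.998
grip_force: 0.0
```

```bash
cat > look.py <<'E'
import sys
from h import *
# look.py name X Y Z halfpx : crops around world point in both views, scale so fits
name=sys.argv[1]; P=[float(v) for v in sys.argv[2:5]]; h=int(sys.argv[5]); f=380//(2*h)
o=[]
for n in("top","side"):
    im=env.read_camera(n); c=proj(n,[P])[0].astype(int)-h; c=np.clip(c,0,[512-2*h,384-2*h])
    print(n,"origin",c,"scale",f); o.append(cv2.resize(im[c[1]:c[1]+2*h,c[0]:c[0]+2*h],None,fx=f,fy=f,interpolation=cv2.INTER_CUBIC))
cv2.imwrite(f"pics/{name}.png",np.hstack(o)); s=env.state(); print(s["eef_pos"].round(1),s["tcp_rot"].round(3),o[0].shape)
E
python3 look.py a1 504 -332 60 47
python3 -c "
from h import *
print(proj('top',[[504,-332,40]]),proj('side',[[504,-332,40]]))"
```

```text
top origin [293 146] scale 4
side origin [234 234] scale 4
[ 504.  -332.   119.5] [-3.141e+00 -1.000e-03  2.157e+00] (376, 376, 3)
[[339.32307088 194.12511249]] [[281.22668297 286.17232104]]
```

View pics/a1.png

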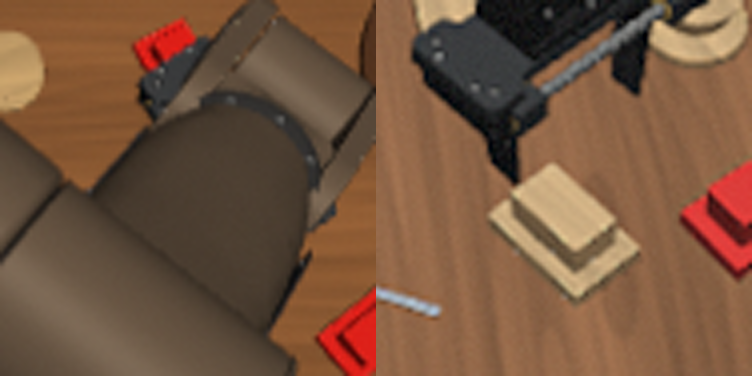

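The side view shows the plinth's block top centred near crop (563,208), with the fingertips at about (513,182) and (637,95), so the tip midpoint is near (575,138). I'll use the known TCP to estimate the side camera's bias.

```bash
python3 - <<'E'
from h import *
q=lambda p:cr(p,(376,0),4,(234,234))
print("tips",plane("side",q([(514,182),(637,95)]),119.5), "mid",plane("side",q([(514,182),(637,95)]),119.5).mean(0))
print("block",rect(plane("side",q([(552,163),(615,217),(577,250),(511,194)]),40)))
print("slab",rect(plane("side",q([(489,216),(574,295),(639,244)]+[(489,216)]),[14,14,14,14]))); print(plane("side",q([(489,216),(639,244)]),14).mean(0))
E
```

```text
tips [[ 465.90347749 -364.92686394  119.5       ]
 [ 550.39717743 -311.61157679  119.5       ]] mid [ 508.15032746 -338.26922036  119.5       ]
block (array([ 502.8, -328.2]), [57.4, 34.8, 58.9, 35.9], [-56.2, -143.4, 125.0, 34.0])
slab (array([ 491.3, -335.7]), [80.0, 56.7, 97.9, 0.0], [-57.1, 33.2, 158.4, 0.0])
[ 503.1335004  -327.98132369   14.        ]
```

Emit:
step_arm --plan '[[[0,0,25,0,1],[0,0,50,0,1],[0,0,70,0,1],[0,0,85,0,1],[0,0,94,0,1],[0,0,100,0,1],[0,0,102,0,1],[0,0,102,0,1]]]'

```text
t: 2.2
eef_pos: [504.2, -332.5, 18.1]
tcp_rot: [3.141, 0.001, 2.158]
ft_force: [-0.9, -0.2, 0.8]
opening: 1.003
grip_force: 0.0
```

Emit:
step_arm --plan '[[[0,0,0,0,0],[0,0,0,0,-0.2],[0,0,0,0,-0.4],[0,0,0,0,-0.6],[0,0,0,0,-1],[0,0,0,0,-1],[0,0,0,0,-1],[0,0,0,0,-1]]]'

```text
t: 2.87
eef_pos: [504.1, -332.1, 17.7]
tcp_rot: [3.142, 0.0, 2.159]
ft_force: [-0.1, 0.9, -0.4]
opening: 0.496
grip_force: 0.0
```

Emit:
step_arm --plan '[[[0,0,0,0,-1],[0,0,0,0,-1],[0,0,0,0,-1],[0,0,0,0,-1],[0,0,0,0,-1],[0,0,0,0,-1],[0,0,0,0,-1],[0,0,0,0,-1]]]'

```text
t: 3.53
eef_pos: [504.1, -332.1, 17.6]
tcp_rot: [-3.142, 0.0, 2.159]
ft_force: [0.5, -0.6, -0.1]
opening: 0.378
grip_force: 29.9
```

Emit:
step_arm --plan '[[[0,0,-8,0,-1],[0,0,-25,0,-1],[0,0,-45,0,-1],[0,0,-70,0,-1],[0,0,-95,0,-1],[0,0,-115,0,-1],[0,0,-127,0,-1],[0,0,-132,0,-1]]]'

```text
t: 4.2
eef_pos: [504.6, -332.4, 152.3]
tcp_rot: [3.141, 0.003, 2.159]
ft_force: [-0.2, -0.3, -0.5]
opening: 0.378
grip_force: 29.9
```

Emit:
step_arm --plan '[[[11,12,0,3,-1],[31,33,0,6,-1],[54,57,0,9,-1],[77,82,0,12,-1],[100,107,0,15,-1],[123,131,0,18,-1],[139,148,0,20,-1],[145,155,0,20,-1]]]'

```text
t: 4.87
eef_pos: [552.6, -122.5, 149.4]
tcp_rot: [-3.141, -0.001, 1.811]
ft_force: [0.6, -0.1, -0.0]
opening: 0.377
grip_force: 29.9
```

Emit:
step_arm --plan '[[[10,5,0,2,-1],[40,20,0,3.5,-1],[75,38,0,5,-1],[110,55,0,6.5,-1],[145,73,0,8.5,-1],[172,87,0,8.5,-1],[186,94,0,8.5,-1],[189.6,95.3,0,8.5,-1]]]'

```text
t: 5.53
eef_pos: [600.4, 83.4, 149.2]
tcp_rot: [-3.141, -0.0, 1.665]
ft_force: [-0.1, 0.1, -1.1]
opening: 0.373
grip_force: 29.9
```

Emit:
step_arm --plan '[[[0,0,20,0,-1],[0,0,40,0,-1],[0,0,55,0,-1],[0,0,65,0,-1],[0,0,70,0,-1],[0,0,70,0,-1]]]'

```text
t: 6.03
eef_pos: [599.8, 80.6, 78.7]
tcp_rot: [-3.14, 0.0, 1.661]
ft_force: [0.2, 0.8, -0.6]
opening: 0.378
grip_force: 29.9
```

```bash
python3 look.py a2 600 81 50 37
```

```text
top origin [190 131] scale 5
side origin [251 136] scale 5
[600.5  80.9  80.1] [3.141 0.    1.662] (370, 370, 3)
```

View pics/a2.png

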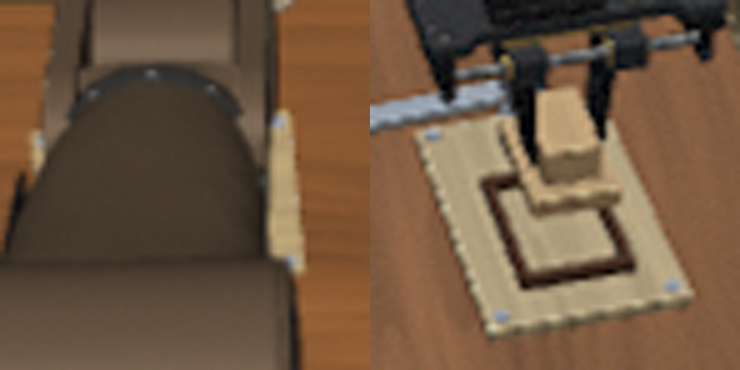

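The side view shows the held plinth over the pocket: slab near-edge bottom corners at about (535,213) and (619,203), frame near corners at (523,288) and (636,270). I'll enlarge this picture for corner readings.

```bash
python3 - <<'E'
import cv2
a=cv2.imread("pics/a2.png")[75:345,370:710]
cv2.imwrite("pics/a3.png",cv2.resize(a,(794,594)[::1] if 0 else None,fx=2.2,fy=2.2,interpolation=cv2.INTER_CUBIC))
E
```

```text
(no output)
```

View pics/a3.png

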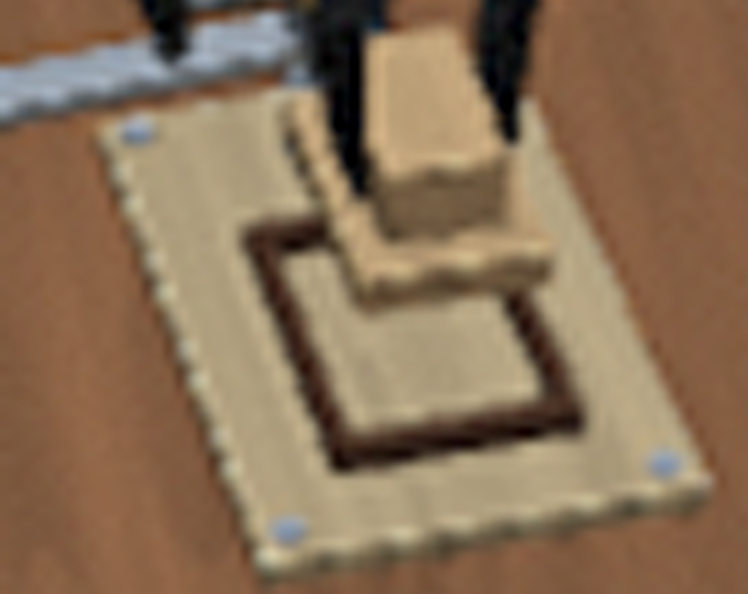

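```bash
python3 - <<'E'
from h import *
q=lambda p:cr(p,(0,0),11,(251,151))
f=lambda p,z:plane("side",q(p),z)[:,:2].round(1)
b=f([(137,130),(290,530),(665,464)],10); c=(b[0]+b[2])/2
d=b[0]-b[1]; a=np.degrees(np.arctan2(d[1],d[0])); d2=b[2]-b[1]; a2=np.degrees(np.arctan2(d2[1],d2[0]))
u=d/np.hypot(*d); print("bolts",b,c,"yaw",a-90,a2,"pocket",c-20*u,np.hypot(*d),np.hypot(*d2))
c=f([(101,130),(705,482)],10); print("base corners->pocket",c.mean(0)-20*u)
print("slab top",f([(290,105),(362,278),(553,240)],76.4),"centre",f([(290,105),(553,240)],76.4).mean(0))
print("slab bot",f([(370,308),(548,275)],62.4))
print("block",rect(plane("side",q([(370,38),(462,28),(503,152),(372,178)]),102.4)))
print("frame",f([(243,225),(335,455),(582,412)],20), f([(243,225),(582,412)],20).mean(0))
print("inner rim near corners", f([(345,437),(547,400)],20))
E
```

```text
bolts [[535.6 195.7]
 [552.   15.1]
 [661.1  24.8]] [598.35 110.25] yaw 5.188707911297186 5.080765748168184 pocket [600.15872611  90.33195517] 181.34310022716608 109.53036108769113
base corners->pocket [599.50872611  86.68195517]
slab top [[569.2 119.8]
 [576.3  42.4]
 [631.3  49.7]] centre [600.25  84.75]
slab bot [[579.3  45.4]
 [630.7  51.2]]
block (array([601.7,  85.2]), [26.4, 55.5, 37.8, 61.3], [0.5, -89.2, -172.2, 80.3])
frame [[558.2 135.2]
 [567.8  32.8]
 [639.8  39.3]] [599.    87.25]
inner rim near corners [[571.8  39.7]
 [631.1  45.8]]
```

```bash
python3 - <<'E'
from h import *
for n in("top","side"):
    im=cv2.imread(f"pics/{n}0.png"); x,y={"top":(229,171),"side":(288,181)}[n]; h=22; f=8
    c=cv2.resize(im[y-h:y+h,x-h:x+h],None,fx=f,fy=f,interpolation=cv2.INTER_LINEAR)
    g=c.max(2).astype(np.uint8); 
    m=(g>125).astype(np.uint8)
    k,l,st,ce=cv2.connectedComponentsWithStats(m,connectivity=4)
    i=l[h*f,h*f]; pts=cr([ce[i]],(0,0),f,(x-h,y-h))
    r=cv2.minAreaRect(cv2.findContours((l==i).astype(np.uint8),cv2.RETR_EXTERNAL,cv2.CHAIN_APPROX_NONE)[0][0])
    ap=cv2.approxPolyDP(cv2.convexHull(cv2.findContours((l==i).astype(np.uint8),0,1)[0][0]),15,True).reshape(-1,2)
    print(n,i,st[i],pts,plane(n,pts,15),plane(n,pts,20),"poly",plane(n,cr(ap,(0,0),f,(x-h,y-h)),15)[:,:2].round(1).tolist())
    # dark frame filled
    fr=(g<110).astype(np.uint8); cs=cv2.findContours(fr,0,1)[0]; c0=max(cs,key=cv2.contourArea); M=cv2.moments(c0)
    p=cr([(M["m10"]/M["m00"],M["m01"]/M["m00"])],(0,0),f,(x-h,y-h)); print(" outer",cv2.contourArea(c0)/64,plane(n,p,15))
E
```

```text
top 2 [   76   108   194   132 21922] [[228.09467658 170.2474854 ]] [[601.37753325  80.93717684  15.        ]] [[600.09403567  80.63622504  20.        ]] poly [[630.6, 39.5], [577.7, 35.8], [571.4, 121.3], [626.2, 125.6]]
 outer 484.2578125 [[601.41540417  81.40759974  15.        ]]
side 4 [   86   103   186   147 18860] [[287.85116649 180.55849019]] [[599.43611427  86.94326093  15.        ]] [[598.29640296  81.41358809  20.        ]] poly [[623.9, 126.3], [629.8, 53.8], [575.8, 47.9], [569.6, 123.2]]
 outer 560.2890625 [[600.20023323  89.72347957  15.        ]]
```

Emit:
step_arm --plan '[[[0,0,12,0,-1],[0,0,24,0,-1],[0,0,32,0,-1],[0,0,36,0,-1],[0,0,36,0,-1],[0,0,36,0,-1]]]'

```text
t: 6.63
eef_pos: [600.1, 81.4, 43.3]
tcp_rot: [-3.141, 0.0, 1.662]
ft_force: [-0.0, -0.3, -1.1]
opening: 0.376
grip_force: 29.9
```

```bash
python3 - <<'E'
from h import *
s=env.state(); print(s["eef_pos"],s["ft_force"])
im=env.read_camera("side"); cv2.imwrite("pics/s4.png",im)
cv2.imwrite("pics/a4.png",cv2.resize(im[150:200,255:320],None,fx=12,fy=12,interpolation=cv2.INTER_CUBIC))
E
```

```text
[600.08750212  81.37789545  43.26156037] [-0.02689699 -0.25197018 -1.08811138]
```

View pics/a4.png

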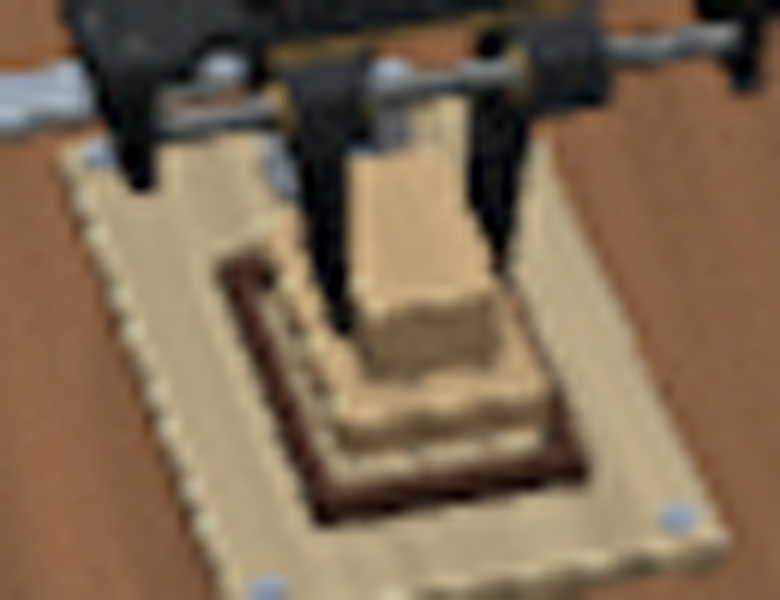

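The plinth hovers about 6 mm over the rim, square to it. Slab bottom near corners are at about (343,452) and (548,424), and the pocket's inner near rim corners at about (328,488) and (552,455).

```bash
python3 - <<'E'
from h import *
q=lambda p:cr(p,(0,0),12,(255,150))
f=lambda p,z:plane("side",q(p),z)[:,:2]
a=np.radians(5.1); J=np.array([[np.cos(a),np.sin(a)],[-np.sin(a),np.cos(a)]])
show=lambda t,p,z:print(t,(f(p,z)-[600,81.5]).dot(J.T).round(1).tolist())
show("slab bottom near (exp x-28,28 y-42)",[(343,452),(548,424)],25.7)
show("slab top near",[(338,415),(550,378)],39.7)
show("slab top far left (-28,+42)",[(270,228)],39.7)
show("block top (y +-30, x+-18)",[(352,155),(468,155),(492,292),(355,310)],65.7)
show("inner rim near (x-30,30 y-44)",[(328,488),(552,455)],20)
show("outer bottom near (x-37,37,y-51)",[(318,525),(588,478)],10)
show("outer rim far left (-37,51)",[(218,262)],20)
show("base near right (65,-80)",[(730,535)],10); show("base far left (-65,120)",[(60,150)],10)
show("bolts",[(98,155),(268,588),(678,518)],11)
E
```

```text
slab bottom near (exp x-28,28 y-42) [[-26.1, -32.4], [28.3, -35.2]]
slab top near [[-27.9, -33.3], [28.9, -33.0]]
slab top far left (-28,+42) [[-26.0, 43.0]]
block top (y +-30, x+-18) [[-5.5, 36.6], [23.9, 29.1], [14.6, -25.4], [-21.2, -23.5]]
inner rim near (x-30,30 y-44) [[-31.8, -38.8], [27.9, -40.9]]
outer bottom near (x-37,37,y-51) [[-35.0, -41.4], [37.9, -41.4]]
outer rim far left (-37,51) [[-37.1, 55.3]]
base near right (65,-80) [[67.0, -71.3]]
base far left (-65,120) [[-64.8, 123.9]]
bolts [[-55.4, 118.0], [-53.9, -62.1], [55.6, -62.8]]
```

Plinth and pocket agree to within about 2 mm in the same view, so I'll lower it and watch the force.

Emit:
step_arm --plan '[[[0,0,2,0,-1],[0,0,4,0,-1],[0,0,5,0,-1],[0,0,6,0,-1],[0,0,7,0,-1],[0,0,8,0,-1],[0,0,8,0,-1]]]'

```text
t: 7.27
eef_pos: [600.1, 81.6, 35.6]
tcp_rot: [3.141, -0.0, 1.662]
ft_force: [0.1, 3.0, 0.9]
opening: 0.375
grip_force: 30.0
```

Emit:
step_arm --plan '[[[1,0,0,0,-1],[1,0,1,0,-1],[1,0,2,0,-1],[1,0,3,0,-1],[1,0,4,0,-1],[1,0,4,0,-1]]]'

```text
t: 7.77
eef_pos: [600.0, 82.3, 31.3]
tcp_rot: [-3.141, 0.0, 1.662]
ft_force: [0.4, 0.2, 0.6]
opening: 0.373
grip_force: 30.0
```

Emit:
step_arm --plan '[[[0,0,1,0,-1],[0,0,2,0,-1],[0,0,3,0,-1],[0,0,3.5,0,-1],[0,0,4,0,-1],[0,0,4,0,-1]]]'

```text
t: 8.27
eef_pos: [600.0, 82.3, 27.8]
tcp_rot: [-3.142, 0.0, 1.662]
ft_force: [-1.3, 0.2, 1.5]
opening: 0.373
grip_force: 30.0
```

Emit:
step_arm --plan '[[[0,0,0.5,0,-1],[0,0,0.7,0,-1],[0,0,0.7,0,-1],[0,0,0.7,0,-1]]]'

```text
t: 8.6
eef_pos: [600.1, 82.3, 27.6]
tcp_rot: [3.141, 0.0, 1.662]
ft_force: [-2.7, -1.3, 7.9]
opening: 0.375
grip_force: 30.0
```

Emit:
step_arm --plan '[[[0,0,0,0,-0.1],[0,0,0,0,0],[0,0,0,0,0.1],[0,0,0,0,0.2],[0,0,0,0,0.3],[0,0,0,0,0.3],[0,0,0,0,0.3],[0,0,0,0,0.3]]]'

```text
t: 9.27
eef_pos: [600.0, 82.4, 26.8]
tcp_rot: [-3.141, 0.0, 1.662]
ft_force: [0.7, 0.1, -0.6]
opening: 0.648
grip_force: 0.0
```

Emit:
step_arm --plan '[[[0,0,-5,0,0.3],[0,0,-15,0,0.3],[0,0,-35,0,0.3],[0,0,-60,0,0.3],[0,0,-90,0,0.3],[0,0,-115,0,0.3],[0,0,-130,0,0.3],[0,0,-130,0,0.3]]]'

```text
t: 9.93
eef_pos: [601.4, 82.5, 161.4]
tcp_rot: [3.135, 0.0, 1.662]
ft_force: [-0.3, 0.5, -1.0]
opening: 0.647
grip_force: 0.0
```

Emit:
step_arm --plan '[[[10,-16,0,7,1],[20,-32,0,14,1],[30,-48,0,21,1],[40,-64,0,28,1],[50,-80,0,35,1],[60,-96,0,42,1],[70,-112,0,49,1],[80.6,-129.2,0,56,1]]]'

```text
t: 10.6
eef_pos: [463.0, 151.1, 156.7]
tcp_rot: [-3.141, 0.0, 0.678]
ft_force: [-0.2, 0.3, -0.6]
opening: 0.999
grip_force: 0.0
```

Emit:
step_arm --plan '[[[0,0,0,7,1],[0,0,0,14,1],[0,0,0,21,1],[0,0,0,28,1],[0,0,0,34,1],[0,0,0,34,1],[0,0,10,34,1],[0,0,20,34,1]]]'

```text
t: 11.27
eef_pos: [464.1, 150.9, 136.9]
tcp_rot: [3.142, -0.001, 0.095]
ft_force: [0.2, -0.2, -0.6]
opening: 1.005
grip_force: 0.0
```

```bash
python3 look.py a5 530 120 60 47; cp pics/a5.png pics/a5b.png
```

```text
top origin [169 139] scale 4
side origin [217 118] scale 4
[463.3 150.7 135.8] [3.141e+00 2.000e-03 9.400e-02] (376, 376, 3)
```

View pics/a5.png

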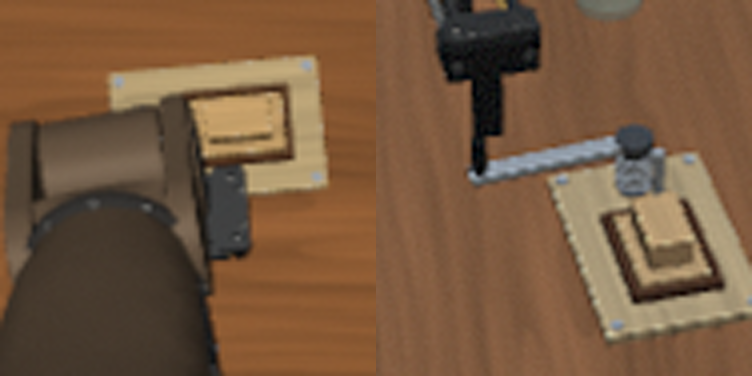

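The plinth sits inside the frame in both views. The arm is at rest with the knob directly in line with the near finger, as expected. Now I go down and close on the knob.

Emit:
step_arm --plan '[[[0,0,15,0,1],[0,0,30,0,1],[0,0,45,0,1],[0,0,57,0,1],[0,0,64,0,1],[0,0,68,0,1],[0,0,68,0,1],[0,0,68,0,1]]]'

```text
t: 12.03
eef_pos: [464.3, 150.9, 69.3]
tcp_rot: [3.142, -0.0, 0.092]
ft_force: [0.0, -0.4, -0.2]
opening: 1.0
grip_force: 0.0
```

Emit:
step_arm --plan '[[[0,0,0,0,0.5],[0,0,0,0,0],[0,0,0,0,-0.3],[0,0,0,0,-0.5],[0,0,0,0,-0.5],[0,0,0,0,-0.5],[0,0,0,0,-0.5],[0,0,0,0,-0.5]]]'

```text
t: 12.7
eef_pos: [464.1, 150.9, 68.9]
tcp_rot: [3.141, 0.0, 0.091]
ft_force: [-1.4, -0.1, 0.6]
opening: 0.496
grip_force: 0.0
```

Emit:
step_arm --plan '[[[0,0,0,0,-0.5],[0,0,0,0,-0.5],[0,0,0,0,-0.5],[0,0,0,0,-0.5],[0,0,0,0,-0.6],[0,0,0,0,-0.7],[0,0,0,0,-0.8],[0,0,0,0,-0.8]]]'

```text
t: 13.37
eef_pos: [464.0, 150.2, 68.9]
tcp_rot: [3.141, 0.0, 0.092]
ft_force: [0.5, -8.8, 1.7]
opening: 0.144
grip_force: 30.0
```

Emit:
step_arm --plan '[[[0,0,0,0,-0.9],[0,0,0,0,-1],[0,0,0,0,-1],[0,0,0,0,-1],[0,0,0,0,-1],[0,0,0,0,-1],[0,0,0,0,-1],[0,0,0,0,-1]]]'

```text
t: 14.03
eef_pos: [464.0, 150.2, 68.9]
tcp_rot: [3.141, 0.0, 0.091]
ft_force: [0.1, -6.8, -0.0]
opening: 0.141
grip_force: 30.0
```

Gripped: opening 13.4 mm, matching the 14 mm knob. Now I swing along the arc, turning the fingers with the arm.

Emit:
step_arm --plan '[[[0.6,11.3,0,-5,-1],[2.2,22.5,0,-10,-1],[4.8,33.6,0,-15,-1],[8.3,44.3,0,-20,-1],[12.8,54.8,0,-25,-1],[18.1,64.8,0,-30,-1],[24.3,74.3,0,-35,-1],[31.3,83.2,0,-40,-1]]]'

```text
t: 14.7
eef_pos: [506.5, 71.9, 69.1]
tcp_rot: [3.138, -0.007, 0.792]
ft_force: [18.5, 25.0, -13.4]
opening: 0.138
grip_force: 30.0
```

Emit:
step_arm --plan '[[[1,0,0,0,-1],[2,0,0,0,-1],[2,0,0,0,-1],[2,0,0,0,-1]]]'

```text
t: 15.03
eef_pos: [505.5, 73.1, 69.0]
tcp_rot: [3.14, -0.003, 0.788]
ft_force: [5.6, 10.3, -5.4]
opening: 0.139
grip_force: 30.0
```

Emit:
step_arm --plan '[[[1.6,11.3,0,-5,-1],[3.2,22.5,0,-10,-1],[5.8,33.6,0,-15,-1],[9.3,44.3,0,-20,-1],[9.3,44.3,0,-20,-1]]]'

```text
t: 15.45
eef_pos: [544.5, 48.8, 68.9]
tcp_rot: [3.14, -0.003, 1.142]
ft_force: [3.2, 18.4, -0.5]
opening: 0.143
grip_force: 30.0
```

Emit:
step_arm --plan '[[[1.5,0,0,0,-1],[2.6,11.3,0,-5,-1],[4.2,22.5,0,-10,-1],[6.8,33.6,0,-15,-1],[6.8,33.6,0,-15,-1],[6.8,33.6,0,-15,-1]]]'

```text
t: 15.95
eef_pos: [575.6, 40.8, 68.8]
tcp_rot: [-3.141, -0.001, 1.4]
ft_force: [-3.0, 9.4, 3.2]
opening: 0.139
grip_force: 30.0
```

Emit:
step_arm --plan '[[[0.9,5,0,-2,-1],[1.2,9,0,-4,-1],[1.5,12,0,-5.5,-1],[1.8,15,0,-7,-1],[1.8,15,0,-7,-1],[1.8,15,0,-7,-1]]]'

```text
t: 16.45
eef_pos: [590.2, 39.8, 68.8]
tcp_rot: [-3.14, -0.001, 1.522]
ft_force: [-3.3, 5.3, 2.3]
opening: 0.141
grip_force: 30.0
```

Emit:
step_arm --plan '[[[0,1,0,-0.5,-1],[0,2,0,-1,-1],[0,3,0,-1.5,-1],[0,3,0,-1.5,-1],[0,3,0,-1.5,-1]]]'

```text
t: 16.87
eef_pos: [593.0, 39.7, 68.8]
tcp_rot: [-3.14, -0.001, 1.548]
ft_force: [-2.6, 5.3, 2.5]
opening: 0.143
grip_force: 30.0
```

Emit:
step_arm --plan '[[[0,1,0,-0.5,-1],[0,2,0,-1,-1],[0,3,0,-1.5,-1],[0,3,0,-1.5,-1],[0,3,0,-1.5,-1]]]'

```text
t: 17.28
eef_pos: [596.1, 39.8, 68.9]
tcp_rot: [-3.14, -0.001, 1.574]
ft_force: [-2.3, 6.8, 2.1]
opening: 0.138
grip_force: 30.0
```

Emit:
step_arm --plan '[[[0,1,0,-0.5,-1],[0,2,0,-1,-1],[0,3,0,-1.3,-1],[0,3,0,-1.3,-1],[0,3,0,-1.3,-1]]]'

```text
t: 17.7
eef_pos: [599.0, 39.9, 68.9]
tcp_rot: [-3.14, -0.001, 1.597]
ft_force: [-3.5, 6.6, 2.7]
opening: 0.141
grip_force: 30.0
```

Emit:
step_arm --plan '[[[0,1,0,-0.4,-1],[0,2,0,-0.8,-1],[0,2,0,-0.8,-1],[0,2,0,-0.8,-1]]]'

```text
t: 18.03
eef_pos: [600.9, 39.9, 68.9]
tcp_rot: [-3.14, -0.001, 1.611]
ft_force: [-3.1, 8.1, 2.6]
opening: 0.142
grip_force: 30.0
```

```bash
python3 look.py a6 595 100 50 37
```

```text
top origin [185 132] scale 5
side origin [248 132] scale 5
[600.9  40.   68.8] [-3.140e+00 -1.000e-03  1.611e+00] (370, 370, 3)
```

View pics/a6.png

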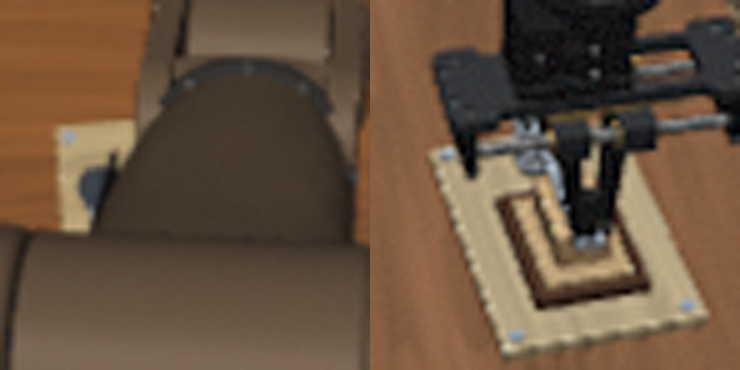

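The side view shows the knob gripped and the arm across the seated plinth, with the arm tip near (590,240). There is no force jump yet, so it isn't at its stop. I'll continue in small steps.

Emit:
step_arm --plan '[[[0,1,0,-0.4,-1],[0.3,2,0,-0.8,-1],[0.5,3,0,-1.2,-1],[0.5,3,0,-1.2,-1],[0.5,3,0,-1.2,-1]]]'

```text
t: 18.55
eef_pos: [603.9, 40.2, 68.8]
tcp_rot: [-3.14, -0.001, 1.632]
ft_force: [-2.5, 5.0, 1.9]
opening: 0.137
grip_force: 30.0
```

```bash
python3 - <<'E'
from h import *
im=env.read_camera("side"); cv2.imwrite("pics/s7.png",im)
t=cv2.imread("pics/side0.png")
a=cv2.resize(im[140:190,255:320],None,fx=12,fy=12,interpolation=cv2.INTER_CUBIC)
cv2.imwrite("pics/a7.png",a)
print(proj("side",[[603.9,40.2,63],[603.9,40.2,80],[593,166,63]]), (proj("side",[[603.9,40.2,63],[603.9,40.2,80],[593,166,63]])-[255,140]+.5)*12-.5)
E
```

```text
[[292.44546663 178.65757798]
 [292.60605571 174.43562264]
 [281.74591783 153.60217166]] [[454.84559961 469.39093577]
 [456.77266852 418.72747173]
 [326.45101397 168.72605989]]
```

View pics/a7.png

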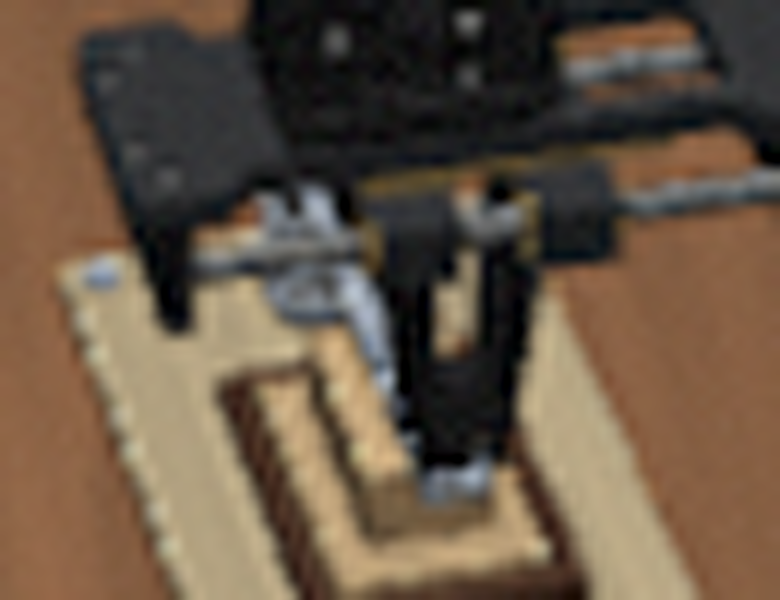

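The knob sits at the commanded TCP (455,460) and the arm runs nearly parallel to the jig's y. The stop must be very close, so I'll keep feeling for it.

Emit:
step_arm --plan '[[[0,1,0,0,-1],[0,2,0,0,-1],[0,3,0,0,-1],[0,3,0,0,-1],[0,3,0,0,-1]]]'

```text
t: 19.02
eef_pos: [605.4, 40.4, 68.7]
tcp_rot: [-3.137, -0.001, 1.632]
ft_force: [-10.8, 4.3, 7.2]
opening: 0.141
grip_force: 30.0
```

Contact with the stop: Fx jumped to -10.8 N and the tool stalled 1.5 mm short. Let it settle.

Emit:
step_arm --plan '[[[0,1,0,0,-1],[0,1,0,0,-1],[0,1,0,0,-1],[0,1,0,0,-1],[0,1,0,0,-1],[0,1,0,0,-1]]]'

```text
t: 19.52
eef_pos: [605.7, 40.4, 68.7]
tcp_rot: [-3.135, -0.001, 1.632]
ft_force: [-12.9, 3.2, 9.5]
opening: 0.139
grip_force: 30.0
```

```bash
python3 -c "
from cell import env
print(env.job_done())"
```

```text
the job is handed in; nothing more can be done
None
```

I set the plinth in the jig's pocket and let go of it, then swung the keeper arm to where it met firm resistance (the tool stalled at about 13 N), which I took as its stop. I handed the job in at 19.5 s with the fingers still gripping the knob. The hand-in returned no verdict; arm angle and final plinth position were judged from force readings and pictures only.

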